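# Coffee away, tea next: flip two caddy lids over

## Task

Coffee is finished and tea is next: flip the lid of the cream caddy over so that it falls shut, and flip the lid of the dark green caddy up past upright so that it leans back wide open by itself. Push the lids gently with the fingertips only; pick nothing up, leave the caddies standing where they are and do not disturb the things around them.

Things in the scene. Friction and masses are not known exactly. Their poses are not given: they have to be found in the camera images.
- green_caddy: dark green caddy, a box 100 deep (own x) x 130 wide (own y) x 90 high, loose on the worktop on rubber feet, about 0.6 to 0.95 kg in all. It holds wrapped tea bags. Origin: centre of its underside; own -x is the front (lip side, toward the robot within 0.4 rad of yaw), +x the back (hinge side), z up. With the lid wide open it is about 210 high.
- green_caddy_hinge (a point): the middle of the green lid's hinge line: 50 mm behind the caddy's origin (its own +x), 90 mm above the worktop; the hinge line runs along the caddy's y
- green_caddy_lip (a point): middle of the front edge of the green lid's steel lip, level with the lid's underside, 120 mm from the hinge line; moves with the lid. The lid is a panel 134 wide, 9 thick, lying on the rim when closed (underside 90 above the worktop); the lip on its front edge is 60 wide, 5 to 8 thick, stands out 24 from the front wall, and has free space under it for a fingertip
- green_caddy_lid (a joint): hinge of the green lid, rad: 0 closed on the rim, 1.57 upright, 1.9 wide open at its stop (leaning back 0.33 past upright). Gravity pulls it shut below about 1.5 and open beyond 1.6. The lid weighs 0.1 kg and is lightly damped: it falls softly, and under 1 N at the lip lifts it
- cream_caddy: cream caddy, a box 100 deep (own x) x 130 wide (own y) x 90 high, loose on the worktop on rubber feet, about 0.6 to 0.95 kg in all. It holds coffee capsules. Origin: centre of its underside; own -x is the front (lip side, toward the robot within 0.4 rad of yaw), +x the back (hinge side), z up. With the lid wide open it is about 210 high.
- cream_caddy_hinge (a point): the middle of the cream lid's hinge line: 50 mm behind the caddy's origin (its own +x), 90 mm above the worktop; the hinge line runs along the caddy's y
- cream_caddy_lip (a point): middle of the front edge of the cream lid's steel lip, level with the lid's underside, 120 mm from the hinge line; moves with the lid. The lid is a panel 134 wide, 9 thick, lying on the rim when closed (underside 90 above the worktop); the lip on its front edge is 60 wide, 5 to 8 thick, stands out 24 from the front wall, and has free space under it for a fingertip
- cream_caddy_lid (a joint): hinge of the cream lid, rad: 0 closed on the rim, 1.57 upright, 1.9 wide open at its stop (leaning back 0.33 past upright). Gravity pulls it shut below about 1.5 and open beyond 1.6. The lid weighs 0.1 kg and is lightly damped: it falls softly, and under 1 N at the lip lifts it
- cup: small two-tone espresso cup, 60x84x53, bystander; origin at the centre of its underside
- jam: jam jar with a pale lid, 62x63x86 high, bystander; origin at the centre of its underside
- spoon: steel teaspoon lying flat, 138x30x13, bystander; origin at the centre of its underside
- timer: cream round egg timer, 65x64x56, bystander; origin at the centre of its underside

How it is judged:
By the outcome, as a careful person would: the job done as asked, in the order asked, and still so for the second after the job is handed in, with the robot touching nothing.
It also fails if it takes over 53 s, if anything falls off the work surface, if the arm or the gripper's body presses on something with over 40 N, if the wrist force passes 120 N, or if a joint passes its speed limit or range.

## Robot

A 6-joint arm with a two-finger parallel gripper is mounted at the origin on a cart in front of the work surface, level with it; the furniture and walls round the work are solid. World frame = base frame: x ahead of the robot, y to its left, z up, the work surface at z = 0. Lengths are in m, angles in rad, forces in N, time in s.
With the tool pointing down it reaches from about 0.2 to 0.875 m from the base axis. Payload 3.4 kg.
Tool frame: the origin (TCP) lies midway between the tips of the shut fingers; the grasp point (between the pads) lies 19 mm behind it; z points along the fingers, y is the line along which they close (so a half turn about z gives the same grasp; the last joint's range is limited). The gripper opens to 94 mm and grips with 3 to 60 N. Pads are 16 mm wide; open, the fingers measure 119 mm over their backs; the gripper's body (75 mm by 177 mm) begins 78 mm behind the grasp point.
Start: joints at [-1.376, 0.276, 1.505, -0, 1.361, -0.121], TCP at [0.179, -0.547, 0.171] pointing down, gripper open.
Joint ranges: [-2.89, 2.89], [-0.75, 2.08], [0.22, 2.7], [-1.18, 4.32], [0.11, 2.71], [-2.7, 2.7]. Speed limits (rad/s): [2.57, 2.57, 3.14, 3.14, 3.14, 3.14].

## Interface

Orientations are given as a rotation vector (axis times angle).
In Python, from cell import ctrl, viewer gives the robot as it stands. The module is installed in compiled form; this text tells all that it offers.
- The arm moves only by the shell command python3 -m pendant 'ROWS' [OPENING] [FORCE]. ROWS is JSON, a list of rows, each an object of numbers: "tx", "ty", "tz": the shift along the world's x, y, z in units of 15 cm (1.0 is 15 cm); "turn": the turn about the world's z in units of 4 degrees (1.0 is 4 degrees). In form: [{"tx": .., "ty": .., "tz": .., "turn": ..}, ...]. A call has 1 to 8 rows; each row shifts and turns the commanded pose from where the row before left it; what a row does not reach is not made up. A row lasts 1/10 s, in which the tool goes at most 50 mm and 8.59 degrees, less where a joint would pass 70% of its speed; a pose out of reach is approached as far as the arm can. A call with a number of a shift or a turn outside -1 to 1 is refused whole. A call with a gripper value outside its range is refused whole. OPENING is the gripper command: -1 is shut, 1 is fully open, values between are in proportion, set as the call begins (- or left out, the last holds). The fingers move at their own pace and stop on an object; FORCE is the grip in N (left out, the last holds). Time passes only in rows, so rows that do not move let the fingers close. It gives the time, the measured TCP pose, the force, the opening and the grip force at its end, in the units of the state.
- ctrl.read_state(): the state, without advancing time (a new reading comes with each control period).
- viewer.capture(name): name is "side" or "top" or "wrist"; returns a dict with "color" (400x640x3 uint8, red, green, blue), "vfov" (degrees; the focal length in pixels is half the picture's height over the tangent of half this angle, whatever the lens; pixels are square), "cx", "cy" (the principal point, pixels), "world_from_camera" (4x4, takes a point from camera to world coordinates). Camera axes: x right, y down, z forward; pixel columns grow to the right and rows downward; lengths in m; the calibration is good to about 2 mm. A picture is of the moment at which its call begins. There is no depth.
- ctrl.hand_in(): hands the job in; it is judged then, once.
The state is a dict: "time": time; "qpos": joint angles; "qvel": joint speeds; "joint_efforts": joint torques, N m; "tool_pos": TCP position; "ee_rot": TCP orientation; "force": force on the tool from outside, world axes, zero at the start; "torque": the same for the moment, N m; "opening": finger opening in m; "gripper_force": force on a finger pad.
Only numpy, scipy, OpenCV 4.12 (cv2) and the standard library are available. Lean on these libraries where they do the work, as an engineer would, in place of code of your own. Each camera call takes 0.05 s, during which the arm holds its last target. There are 200 camera calls.

## Working session

There is one attempt and no reset: what is moved stays moved. The work goes in short steps, Python scripts to look and compute and a shell command to move; the robot and the scene stay as the last step left them, time stands still between calls to the robot, and variables do not carry over. Pictures are saved under pics/ and viewed, at most 10 in all, crops included, and the job is handed in when it is done.

```bash
mkdir -p pics; cat > h.py <<'E'
import numpy as np, cv2
from cell import ctrl, viewer
def cap(n,f=None):
    c=viewer.capture(n)
    if f: cv2.imwrite('pics/'+f,c['color'][:,:,::-1])
    return c
def ray(c,u,v):
    f=c['color'].shape[0]/2/np.tan(np.radians(c['vfov'])/2)
    T=c['world_from_camera']; d=T[:3,:3]@np.array([(u-c['cx'])/f,(v-c['cy'])/f,1])
    return T[:3,3],d
def plane(c,u,v,z):
    o,d=ray(c,u,v); return o+d*(z-o[2])/d[2]
def proj(c,p):
    f=c['color'].shape[0]/2/np.tan(np.radians(c['vfov'])/2)
    T=c['world_from_camera']; q=T[:3,:3].T@(np.array(p)-T[:3,3])
    return q[0]/q[2]*f+c['cx'],q[1]/q[2]*f+c['cy']
E
python3 - <<'E'
from h import *
import pickle
np.set_printoptions(precision=3,suppress=True)
for n in('top','side'):
    c=cap(n,n+'0.png'); pickle.dump(c,open(n+'0.pkl','wb')); print(n,c['world_from_camera'],c['vfov'],c['cx'],c['cy'])
print(ctrl.read_state())
E
```

```text
top [[-0.019 -0.996  0.088  0.507]
 [-1.     0.019 -0.002 -0.101]
 [ 0.    -0.088 -0.996  1.117]
 [ 0.     0.     0.     1.   ]] 56.6105596304305 324.6390550353008 204.59414016771072
side [[ 0.987 -0.091  0.135  0.438]
 [-0.163 -0.61   0.775 -0.899]
 [ 0.012 -0.787 -0.617  0.727]
 [ 0.     0.     0.     1.   ]] 46.16757013008672 312.8801581431028 208.0266786339158
{'time': 0.1, 'qpos': array([-1.376,  0.277,  1.506, -0.   ,  1.361, -0.121]), 'qvel': array([-0.   ,  0.   , -0.004,  0.   ,  0.001, -0.   ]), 'joint_efforts': array([  0.001, -40.546, -23.778,   0.07 ,   0.03 ,  -0.   ]), 'tool_pos': array([ 0.178, -0.546,  0.17 ]), 'ee_rot': array([-3.101, -0.494,  0.   ]), 'force': array([-0.235,  0.077, -0.064]), 'torque': array([-0.019, -0.025,  0.029]), 'gripper_force': 0.0, 'opening': 0.09380722144037001}
```

View pics/top0.png

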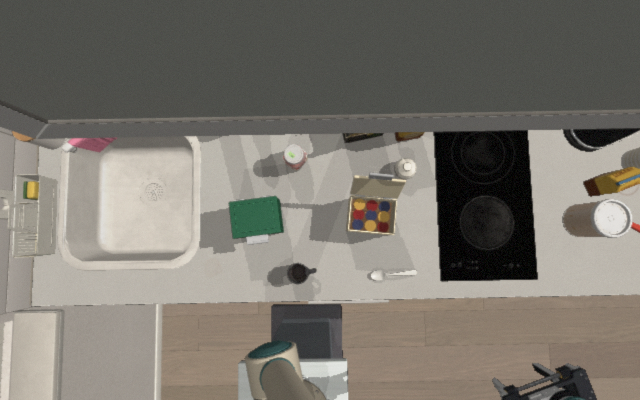

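View pics/side0.png

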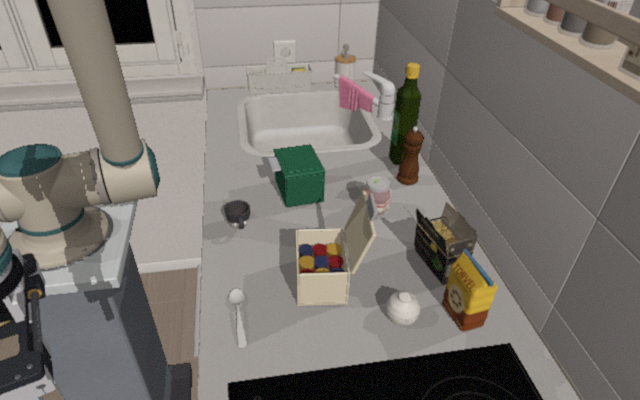

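Top view: the dark green caddy is closed at about (256,218) with its lip at (257,240). The cream caddy is open at (372,215), its lid leaning back with the lip at (380,176). The timer is at (405,168), the jam at (294,155), the cup at (298,272) and the spoon at (392,274). I'll zoom in for the corners.

```bash
python3 - <<'E'
import cv2
a=cv2.imread('pics/top0.png')[125:290,222:422]
cv2.imwrite('pics/crop.png',cv2.resize(a,None,fx=3.6,fy=3.6,interpolation=cv2.INTER_CUBIC))
b=cv2.imread('pics/side0.png')[130:330,210:450]
cv2.imwrite('pics/crop2.png',cv2.resize(b,None,fx=3,fy=3,interpolation=cv2.INTER_CUBIC))
E
```

```text
(no output)
```

View pics/crop.png

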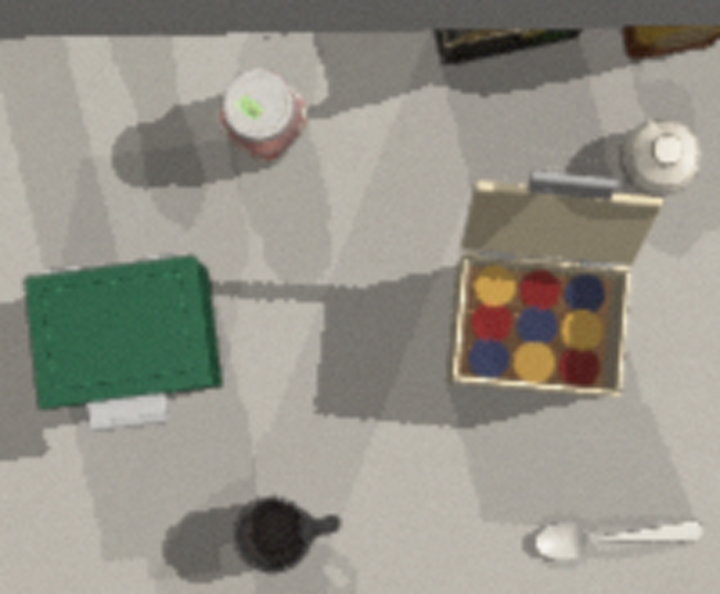

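View pics/crop2.png

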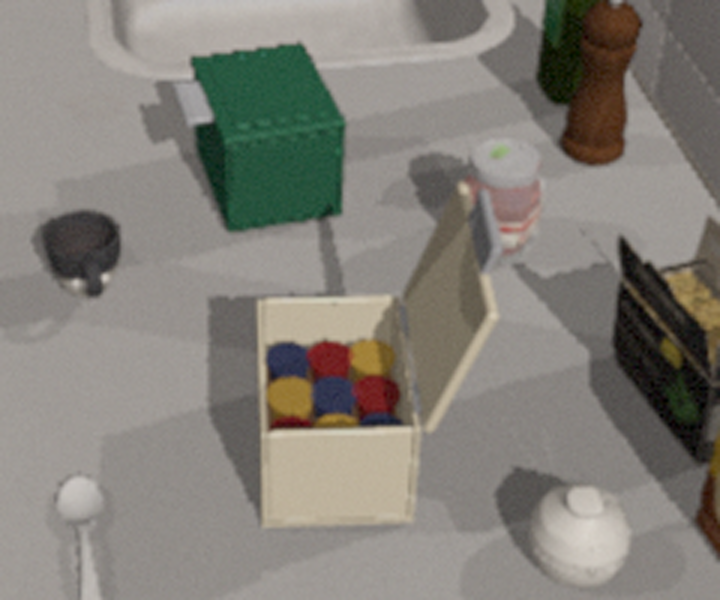

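The crops show the following (crop 1 pixels):
- **Green lid:** top corners (26,275), (193,257), (40,407).
- **Green lip:** (88,403) to (167,420).
- **Cream rim:** corners (463,257), (631,262), (456,380), (621,391).
- **Cream lid:** raised lip from (531,175) to (617,187).
- **Timer:** about (661,155).

```bash
python3 - <<'E'
from h import *
import pickle
np.set_printoptions(precision=3,suppress=True)
c=pickle.load(open('top0.pkl','rb')); s=pickle.load(open('side0.pkl','rb'))
P=lambda u,v,z: plane(c,222+u/3.6,125+v/3.6,z)[:2]
g=[P(*p,.099) for p in[(26,275),(193,257),(40,407)]]
print('green',g,np.linalg.norm(g[0]-g[1]),np.linalg.norm(g[0]-g[2]),'yaw',np.arctan2(*( (g[1]-g[0])*[-1,-1])))
l=[P(*p,.094) for p in[(88,403),(166,395),(167,420),(91,428)]]
print('lip',l,'front mid',(l[2]+l[3])/2,np.linalg.norm(l[0]-l[1]))
r=[P(*p,.09) for p in[(463,257),(631,262),(621,391),(456,380)]]
print('cream',r,'ctr',sum(r)/4,[np.linalg.norm(r[i]-r[i-1]) for i in range(4)])
t=[P(*p,.203) for p in[(531,175),(617,187),(477,183),(661,200)]]; print('lidtop',t)
print('timer',P(661,155,.03),'jam',P(262,105,.086),'cup',P(275,530,.05),'spoon',P(615,537,.01))
print('timer side',plane(s,210+580/3,130+535/3,.03))
for z in(.3,.4,.5,.6): print('cab',z,plane(c,350,130,z)[:2])
E
```

```text
green [array([0.611, 0.16 ]), array([0.622, 0.032]), array([0.51 , 0.149])] 0.1282835068317724 0.10134835152644558 yaw -0.08875580618310648
lip [array([0.512, 0.113]), array([0.517, 0.054]), array([0.498, 0.053]), array([0.493, 0.111])] front mid [0.496 0.082] 0.0596633619254119
cream [array([ 0.619, -0.175]), array([ 0.613, -0.305]), array([ 0.514, -0.294]), array([ 0.525, -0.168])] ctr [ 0.568 -0.235] [np.float64(0.09497229451863495), np.float64(0.1297550310679105), np.float64(0.09974779675708928), np.float64(0.12656193442226796)]
lidtop [array([ 0.663, -0.216]), array([ 0.653, -0.275]), array([ 0.658, -0.178]), array([ 0.644, -0.305])]
timer [ 0.707 -0.345] jam [ 0.742 -0.021] cup [ 0.41  -0.025] spoon [ 0.395 -0.3  ]
timer side [ 0.71  -0.353  0.03 ]
cab 0.3 [ 0.746 -0.163]
cab 0.4 [ 0.717 -0.155]
cab 0.5 [ 0.688 -0.147]
cab 0.6 [ 0.659 -0.14 ]
```

```bash
python3 - <<'E'
from h import *
import pickle
np.set_printoptions(precision=3,suppress=True)
c=pickle.load(open('top0.pkl','rb')); s=pickle.load(open('side0.pkl','rb'))
cv2.imwrite('pics/c3.png',cv2.resize(cv2.imread('pics/side0.png')[0:130,440:640],None,fx=3.5,fy=3.5))
for a,b in(((60,137),(600,123)),((60,121),(600,108))):
    o,d1=ray(c,*a);_,d2=ray(c,*b);n=np.cross(d1,d2)
    for q in((498,10),(560,46),(620,78),(575,40),(530,12)):
        p,e=ray(s,*q); t=n@(o-p)/(n@e); print(q,p+t*e)
E
```

```text
(498, 10) [ 0.657 -0.522  0.618]
(560, 46) [ 0.657 -0.611  0.618]
(620, 78) [ 0.657 -0.671  0.62 ]
(575, 40) [ 0.655 -0.626  0.628]
(530, 12) [ 0.654 -0.571  0.63 ]
(498, 10) [ 0.682 -0.478  0.605]
(560, 46) [ 0.682 -0.578  0.606]
(620, 78) [ 0.682 -0.645  0.608]
(575, 40) [ 0.679 -0.596  0.617]
(530, 12) [ 0.678 -0.535  0.619]
```

View pics/c3.png

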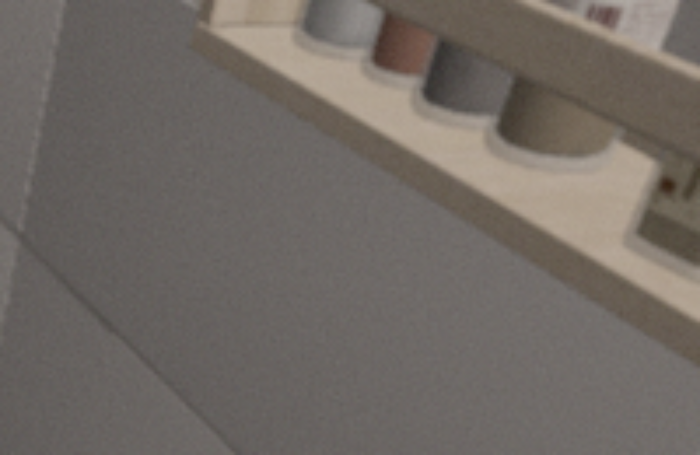

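The measured sizes match the given ones (lip 60, box about 130 x 100), so I'll move above and behind the cream lid with the fingers shut.

```bash
python3 -m pendant '[{"tz":0.22,"turn":-0.7},{"tz":0.22,"turn":-0.7},{"tz":0.22,"turn":-0.7},{"tx":0.22,"ty":0.14,"turn":-0.7},{"tx":0.22,"ty":0.14,"turn":-0.7},{"tx":0.22,"ty":0.14,"turn":-0.7},{"tx":0.22,"ty":0.14,"turn":-0.7},{"tx":0.22,"ty":0.14,"turn":-0.8}]' -1 5; python3 -m pendant '[{"tx":0.22,"ty":0.14},{"tx":0.22,"ty":0.14},{"tx":0.22,"ty":0.14},{"tx":0.22,"ty":0.14},{"tx":0.22,"ty":0.14},{"tx":0.22,"ty":0.14},{"tx":0.22,"ty":0.14},{"tx":0.22,"ty":0.14}]'
```

```text
$[0]: bad value
$[0]: bad value
```

```bash
python3 -m pendant '[{"tx":0,"ty":0,"tz":0.22,"turn":-0.7},{"tx":0,"ty":0,"tz":0.22,"turn":-0.7},{"tx":0,"ty":0,"tz":0.22,"turn":-0.7},{"tx":0.22,"ty":0.14,"tz":0,"turn":-0.7},{"tx":0.22,"ty":0.14,"tz":0,"turn":-0.7},{"tx":0.22,"ty":0.14,"tz":0,"turn":-0.7},{"tx":0.22,"ty":0.14,"tz":0,"turn":-0.7},{"tx":0.22,"ty":0.14,"tz":0,"turn":-0.8}]' -1 5
```

```text
time: 0.9
tool_pos: [0.3446, -0.4404, 0.2695]
ee_rot: [-3.138, 0.133, 0.001]
force: [0.6, -0.4, 1.5]
opening: 0.0333
gripper_force: 0.0
```

```bash
python3 -m pendant '[{"tx":0.22,"ty":0.14,"tz":0,"turn":0},{"tx":0.22,"ty":0.14,"tz":0,"turn":0},{"tx":0.22,"ty":0.14,"tz":0,"turn":0},{"tx":0.22,"ty":0.14,"tz":0,"turn":0},{"tx":0.22,"ty":0.14,"tz":0,"turn":0},{"tx":0.22,"ty":0.14,"tz":0,"turn":0},{"tx":0.22,"ty":0.14,"tz":0,"turn":0},{"tx":0.22,"ty":0.14,"tz":0,"turn":0}]'; python3 -m pendant '[{"tx":0.2,"ty":0.13,"tz":0,"turn":0},{"tx":0.2,"ty":0.13,"tz":0,"turn":0},{"tx":0.2,"ty":0.12,"tz":0,"turn":0},{"tx":0,"ty":0,"tz":0,"turn":0},{"tx":0,"ty":0,"tz":0,"turn":0},{"tx":0,"ty":0,"tz":0,"turn":0}]'; python3 -c "
from h import *
a=cap('top');b=cap('side');w=cap('wrist')
cv2.imwrite('pics/m.png',np.vstack([np.hstack([a['color'][100:300,200:450],b['color'][100:300,200:450]]),cv2.resize(w['color'],(500,312))])[:,:,::-1])"
```

```text
time: 1.7
tool_pos: [0.6086, -0.2724, 0.2693]
ee_rot: [-3.139, 0.129, 0.002]
force: [-0.1, -0.2, 0.1]
opening: 0.0009
gripper_force: 0.0
time: 2.3
tool_pos: [0.6966, -0.2173, 0.2697]
ee_rot: [3.138, -0.13, -0.002]
force: [0.2, -0.1, -0.3]
opening: 0.0005
gripper_force: 0.0
```

View pics/m.png

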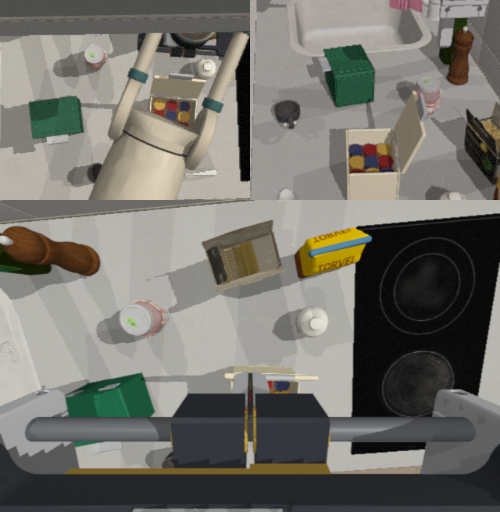

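```bash
python3 -c "
from h import *
np.set_printoptions(precision=3,suppress=True)
b=cap('side','side1.png');w=cap('wrist');a=cap('top')
t=ctrl.read_state()['tool_pos'];print(t,w['world_from_camera'],w['vfov'])
for c in(a,b,w):print(proj(c,t),proj(c,t+[0,0,.1]),proj(c,(.658,-.246,.203)),proj(c,(.707,-.347,.03)))
"
```

```text
[ 0.697 -0.217  0.27 ] [[-0.084 -0.97  -0.23   0.762]
 [-0.997  0.081  0.02  -0.223]
 [-0.001  0.23  -0.973  0.484]
 [ 0.     0.     0.     1.   ]] 69.87262186719023
(np.float64(373.30733823572734), np.float64(154.10544835838508)) (np.float64(379.69389056513353), np.float64(143.20923215626226)) (np.float64(381.78758835741814), np.float64(175.36336280632895)) (np.float64(406.3536074726311), np.float64(168.04678966920048))
(np.float64(390.3982414195548), np.float64(163.442353027469)) (np.float64(397.20044124029425), np.float64(112.78004793588242)) (np.float64(370.2373139059616), np.float64(204.6766455441726)) (np.float64(400.93931280902655), np.float64(306.2684582027368))
(np.float64(319.5800590221245), np.float64(216.36005436435846)) (np.float64(319.1277281339351), np.float64(283.62883746503303)) (np.float64(350.47877128435914), np.float64(230.90861055793664)) (np.float64(401.2677085834457), np.float64(158.86514319360097))
```

View pics/side1.png

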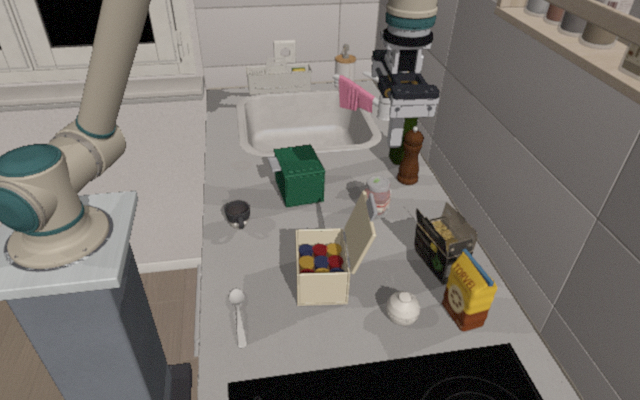

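The gripper hangs behind the cream lid with its tips near (397,145), clear of everything. I'll descend and pull gently forward.

```bash
python3 -m pendant '[{"tx":0,"ty":0,"tz":-0.2,"turn":0},{"tx":0,"ty":0,"tz":-0.2,"turn":0},{"tx":0,"ty":0,"tz":-0.2,"turn":0},{"tx":0,"ty":0,"tz":-0.1,"turn":0},{"tx":0,"ty":0,"tz":0,"turn":0},{"tx":0,"ty":0,"tz":0,"turn":0}]'; python3 -m pendant '[{"tx":-0.08,"ty":0,"tz":0,"turn":0},{"tx":-0.08,"ty":0,"tz":0,"turn":0},{"tx":-0.08,"ty":0,"tz":0,"turn":0},{"tx":-0.08,"ty":0,"tz":0,"turn":0},{"tx":-0.08,"ty":0,"tz":0,"turn":0},{"tx":-0.08,"ty":0,"tz":0,"turn":0},{"tx":-0.08,"ty":0,"tz":0,"turn":0}]';python3 -m pendant '[{"tx":-0.08,"ty":0,"tz":0,"turn":0},{"tx":-0.08,"ty":0,"tz":0,"turn":0},{"tx":0,"ty":0,"tz":0.1,"turn":0},{"tx":0,"ty":0,"tz":0.2,"turn":0},{"tx":0,"ty":0,"tz":0.2,"turn":0},{"tx":0,"ty":0,"tz":0.1,"turn":0},{"tx":0,"ty":0,"tz":0,"turn":0},{"tx":0,"ty":0,"tz":0,"turn":0}]';  python3 -c "
from h import *
b=cap('side','side2.png')"
```

```text
time: 3.2
tool_pos: [0.6977, -0.2169, 0.1655]
ee_rot: [3.139, -0.129, 0.001]
force: [0.9, 0.0, 0.8]
opening: 0.0004
gripper_force: 0.0
time: 3.9
tool_pos: [0.6127, -0.2167, 0.1653]
ee_rot: [3.139, -0.129, 0.001]
force: [0.2, 0.2, -0.8]
opening: 0.0005
gripper_force: 0.0
time: 4.7
tool_pos: [0.589, -0.2165, 0.2544]
ee_rot: [-3.139, 0.129, 0.001]
force: [-0.3, -0.1, 0.6]
opening: 0.001
gripper_force: 0.0
```

View pics/side2.png

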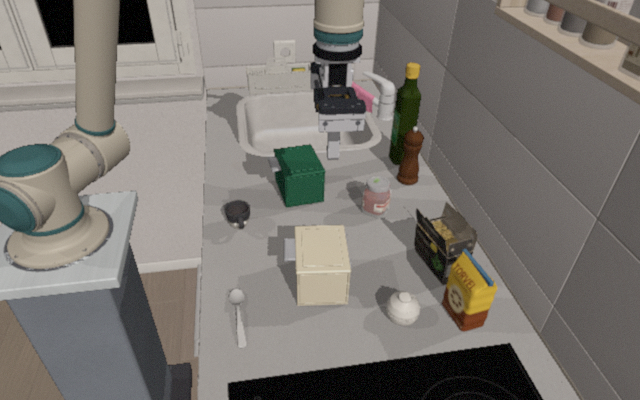

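The cream lid has fallen shut with the caddy unmoved at about (322,265). Next I'll go over the green lip with the fingers open and aligned to the caddy's yaw.

```bash
python3 -m pendant '[{"tx":-0.07,"ty":0.25,"tz":0,"turn":0.4},{"tx":-0.07,"ty":0.25,"tz":0,"turn":0.4},{"tx":-0.07,"ty":0.25,"tz":0,"turn":0.4},{"tx":-0.07,"ty":0.25,"tz":0,"turn":0.4},{"tx":-0.07,"ty":0.25,"tz":0,"turn":0.4},{"tx":-0.07,"ty":0.25,"tz":0,"turn":0.4},{"tx":-0.07,"ty":0.25,"tz":0,"turn":0},{"tx":-0.07,"ty":0.25,"tz":0,"turn":0}]' 1 5; python3 -m pendant '[{"tx":0,"ty":0,"tz":-0.2,"turn":0},{"tx":0,"ty":0,"tz":-0.2,"turn":0},{"tx":0,"ty":0,"tz":0,"turn":0},{"tx":0,"ty":0,"tz":0,"turn":0},{"tx":0,"ty":0,"tz":0,"turn":0}]'; python3 -c "
from h import *
b=cap('wrist','w3.png'); import pickle; pickle.dump(b,open('w3.pkl','wb'))
t=ctrl.read_state()['tool_pos']
print(proj(b,t),proj(b,(t[0],t[1],.09)),[proj(b,p) for p in((.498,.053,.094),(.493,.111,.094),(.512,.113,.094),(.517,.054,.094))])"
```

```text
time: 5.55
tool_pos: [0.5039, 0.0847, 0.2532]
ee_rot: [3.139, 0.134, -0.005]
force: [0.7, 0.6, -0.5]
opening: 0.0608
gripper_force: 0.0
time: 6.05
tool_pos: [0.5065, 0.0832, 0.1959]
ee_rot: [3.139, 0.133, 0.003]
force: [-0.0, -0.4, 0.6]
opening: 0.0941
gripper_force: 0.0
(np.float64(320.0886016804069), np.float64(216.5860278418243)) (np.float64(320.13985270061283), np.float64(189.1579727256189)) [(np.float64(345.98437900223456), np.float64(199.5698627185073)), (np.float64(294.5931695768772), np.float64(199.6173231668924)), (np.float64(293.9032141518747), np.float64(183.0094719257685)), (np.float64(346.88730720563024), np.float64(183.03296057296302))]
```

View pics/w3.png

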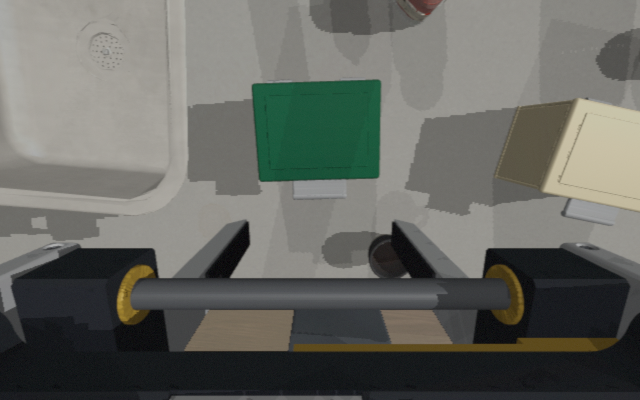

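The lip is at (293–346, 181–198) against a prediction of (294–346, 183–200), so it is on target to within 2 mm. I'll lower until the tips just reach past the lip and lightly hold its edges.

```bash
python3 -m pendant '[{"tx":0,"ty":0,"tz":-0.2,"turn":0},{"tx":0,"ty":0,"tz":-0.2,"turn":0},{"tx":0,"ty":0,"tz":-0.2,"turn":0},{"tx":0,"ty":0,"tz":-0.126,"turn":0},{"tx":0,"ty":0,"tz":0,"turn":0},{"tx":0,"ty":0,"tz":0,"turn":0}]'; python3 -m pendant '[{"tx":0,"ty":0,"tz":0,"turn":0},{"tx":0,"ty":0,"tz":0,"turn":0},{"tx":0,"ty":0,"tz":0,"turn":0},{"tx":0,"ty":0,"tz":0,"turn":0},{"tx":0,"ty":0,"tz":0,"turn":0},{"tx":0,"ty":0,"tz":0,"turn":0},{"tx":0,"ty":0,"tz":0,"turn":0},{"tx":0,"ty":0,"tz":0,"turn":0}]' -1 4
```

```text
time: 6.7
tool_pos: [0.5068, 0.0832, 0.0871]
ee_rot: [3.139, 0.133, 0.003]
force: [-0.2, 0.8, 0.4]
opening: 0.0941
gripper_force: 0.0
time: 7.5
tool_pos: [0.5056, 0.0834, 0.0859]
ee_rot: [3.139, 0.134, -0.0]
force: [-0.1, -0.5, 0.6]
opening: 0.0337
gripper_force: 0.0
```

```bash
python3 -c "
from h import *
print(ctrl.read_state())
b=cap('side');w=cap('wrist')
t=ctrl.read_state()['tool_pos'];print(proj(b,t),proj(w,t))
A=cv2.resize(b['color'][80:220,210:370],None,fx=4,fy=4,interpolation=cv2.INTER_CUBIC)[:, :400] if 0 else cv2.resize(b['color'][90:220,220:350],(390,390),interpolation=cv2.INTER_CUBIC)
B=cv2.resize(w['color'][0:310,160:480],(400,390))
cv2.imwrite('pics/m2.png',np.hstack([A,B])[:,:,::-1])"
```

```text
{'time': 7.5, 'qpos': array([ 2.77474457e-02,  2.47209007e-01,  1.77053581e+00, -9.25661053e-05,
        1.12392037e+00,  1.51316716e+00]), 'qvel': array([-2.72204513e-04, -2.11014154e-03, -1.50701687e-03, -3.60549443e-06,
       -1.81379347e-03, -6.94821809e-04]), 'joint_efforts': array([ 2.07295947e-03, -3.61567819e+01, -2.11357462e+01,  1.78067334e-02,
       -7.19748228e-02,  1.16496722e-04]), 'tool_pos': array([0.50556573, 0.083423  , 0.0859486 ]), 'ee_rot': array([ 3.13864565e+00,  1.34127800e-01, -1.15882009e-04]), 'force': array([-0.11583705, -0.46140874,  0.63041701]), 'torque': array([-0.00439566, -0.02221851,  0.01833186]), 'gripper_force': 0.0, 'opening': 0.033708472135339465}
(np.float64(272.4649518106919), np.float64(167.36836226028763)) (np.float64(320.04123819454946), np.float64(216.7242657013366))
```

View pics/m2.png

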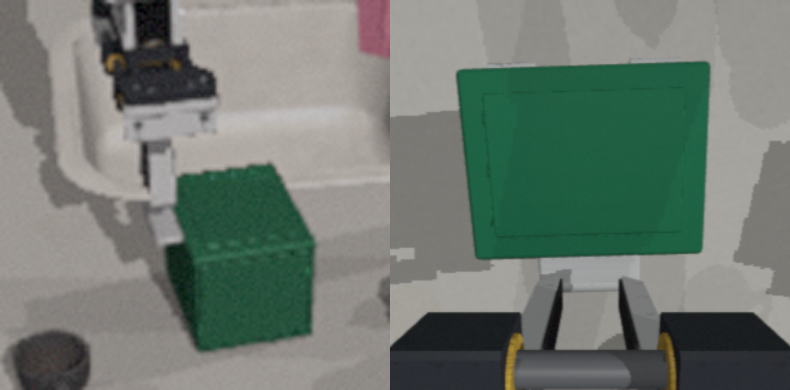

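The fingertips sit on top of the lip (left crop, finger bottom at about (165,208)), some 15 mm above the TCP, so they closed over it. I'll check that offset against the earlier pictures.

```bash
python3 -c "
from h import *
b=cap('side')
import cv2
for f,t in(('side1.png',(.697,-.217,.27)),('side2.png',(.589,-.2165,.2544))):
    u,v=proj(b,t); print(f,u,v,proj(b,np.array(t)+[0,0,.02]))
    im=cv2.imread('pics/'+f).astype(int); 
    for r in range(int(v)-24,int(v)+8,3): print(r,[int(x) for x in im[r,int(u)-12:int(u)+16:4].mean(1)])
"
```

```text
side1.png 390.32635493490227 163.55558472041085 (np.float64(391.6043633074141), np.float64(154.03081728827286))
139 [170, 109, 108, 131, 167, 168, 56]
142 [154, 109, 110, 157, 167, 166, 26]
145 [109, 110, 110, 130, 144, 144, 19]
148 [108, 108, 112, 39, 23, 26, 19]
151 [111, 111, 110, 18, 20, 16, 17]
154 [109, 108, 110, 9, 12, 15, 27]
157 [112, 102, 94, 20, 15, 18, 22]
160 [141, 99, 92, 74, 22, 10, 28]
163 [139, 141, 91, 93, 32, 17, 35]
166 [139, 141, 106, 97, 95, 93, 40]
169 [140, 138, 140, 103, 109, 84, 43]
side2.png 331.13853925016554 175.50275061709743 (np.float64(331.5423862877039), np.float64(166.10300170482176))
151 [176, 179, 114, 169, 165, 164, 154]
154 [150, 151, 110, 168, 165, 167, 152]
157 [152, 151, 115, 156, 151, 151, 153]
160 [84, 152, 145, 141, 147, 152, 153]
163 [56, 154, 154, 152, 157, 152, 155]
166 [54, 137, 152, 153, 153, 154, 143]
169 [55, 63, 146, 143, 139, 140, 141]
172 [71, 49, 141, 139, 138, 142, 139]
175 [63, 55, 135, 135, 134, 135, 134]
178 [60, 58, 130, 135, 130, 131, 130]
181 [61, 63, 126, 130, 132, 136, 142]
```

```bash
Z='[{"tx":0,"ty":0,"tz":0,"turn":0}]'; python3 -m pendant '[{"tx":0,"ty":0,"tz":0,"turn":0},{"tx":0,"ty":0,"tz":0,"turn":0},{"tx":0,"ty":0,"tz":0,"turn":0},{"tx":0,"ty":0,"tz":0,"turn":0},{"tx":0,"ty":0,"tz":0,"turn":0},{"tx":0,"ty":0,"tz":0,"turn":0},{"tx":0,"ty":0,"tz":0,"turn":0},{"tx":0,"ty":0,"tz":0,"turn":0}]' 1; python3 -m pendant '[{"tx":0,"ty":0,"tz":-0.05,"turn":0},{"tx":0,"ty":0,"tz":-0.05,"turn":0},{"tx":0,"ty":0,"tz":0,"turn":0},{"tx":0,"ty":0,"tz":0,"turn":0}]' ; python3 -m pendant '[{"tx":0,"ty":0,"tz":0,"turn":0},{"tx":0,"ty":0,"tz":0,"turn":0},{"tx":0,"ty":0,"tz":0,"turn":0},{"tx":0,"ty":0,"tz":0,"turn":0},{"tx":0,"ty":0,"tz":0,"turn":0},{"tx":0,"ty":0,"tz":0,"turn":0},{"tx":0,"ty":0,"tz":0,"turn":0},{"tx":0,"ty":0,"tz":0,"turn":0}]' -1 4
```

```text
time: 8.45
tool_pos: [0.5056, 0.0834, 0.086]
ee_rot: [3.139, 0.134, -0.0]
force: [0.5, -1.7, 1.2]
opening: 0.0819
gripper_force: 0.0
time: 8.85
tool_pos: [0.5052, 0.0834, 0.0705]
ee_rot: [3.139, 0.134, -0.002]
force: [1.1, 0.2, 0.2]
opening: 0.0941
gripper_force: 0.0
time: 9.65
tool_pos: [0.5056, 0.0834, 0.071]
ee_rot: [3.139, 0.134, 0.0]
force: [-0.4, 0.7, 0.3]
opening: 0.0333
gripper_force: 0.0
```

```bash
python3 -m pendant '[{"tx":0,"ty":0,"tz":0,"turn":0},{"tx":0,"ty":0,"tz":0,"turn":0},{"tx":0,"ty":0,"tz":0,"turn":0},{"tx":0,"ty":0,"tz":0,"turn":0},{"tx":0,"ty":0,"tz":0,"turn":0},{"tx":0,"ty":0,"tz":0,"turn":0},{"tx":0,"ty":0,"tz":0,"turn":0},{"tx":0,"ty":0,"tz":0,"turn":0}]' 1; python3 -m pendant '[{"tx":0,"ty":0,"tz":0,"turn":0},{"tx":0,"ty":0,"tz":-0.05,"turn":0},{"tx":0,"ty":0,"tz":-0.05,"turn":0},{"tx":0,"ty":0,"tz":0,"turn":0},{"tx":0,"ty":0,"tz":0,"turn":0}]' ; python3 -m pendant '[{"tx":0,"ty":0,"tz":0,"turn":0},{"tx":0,"ty":0,"tz":0,"turn":0},{"tx":0,"ty":0,"tz":0,"turn":0},{"tx":0,"ty":0,"tz":0,"turn":0},{"tx":0,"ty":0,"tz":0,"turn":0},{"tx":0,"ty":0,"tz":0,"turn":0}]' -1 4
```

```text
time: 10.45
tool_pos: [0.5056, 0.0834, 0.071]
ee_rot: [3.139, 0.134, -0.0]
force: [-0.3, 0.3, -1.1]
opening: 0.0927
gripper_force: 0.0
time: 10.95
tool_pos: [0.5052, 0.0834, 0.0555]
ee_rot: [3.139, 0.134, -0.002]
force: [-0.4, -0.2, -0.5]
opening: 0.0942
gripper_force: 0.0
time: 11.55
tool_pos: [0.5056, 0.0837, 0.0561]
ee_rot: [-3.138, -0.134, -0.0]
force: [0.0, 0.3, 0.7]
opening: 0.06
gripper_force: 4.0
```

Contact: the opening is 60 mm, which is the lip width, at 4 N. I'll lift along the hinge arc, slowly at first.

```bash
python3 -m pendant '[{"tx":0.005,"ty":0,"tz":0.075,"turn":0},{"tx":0.01,"ty":0.001,"tz":0.072,"turn":0},{"tx":0.02,"ty":0.002,"tz":0.071,"turn":0},{"tx":0.024,"ty":0.002,"tz":0.07,"turn":0}]'; python3 -m pendant '[{"tx":0.033,"ty":0.003,"tz":0.066,"turn":0},{"tx":0.037,"ty":0.003,"tz":0.064,"turn":0},{"tx":0.045,"ty":0.004,"tz":0.059,"turn":0},{"tx":0.05,"ty":0.004,"tz":0.054,"turn":0}]'
```

```text
time: 11.95
tool_pos: [0.5151, 0.0843, 0.1006]
ee_rot: [-3.139, -0.134, -0.002]
force: [1.5, 1.3, -2.3]
opening: 0.0603
gripper_force: 4.0
time: 12.35
tool_pos: [0.5395, 0.0863, 0.1363]
ee_rot: [-3.139, -0.134, 0.001]
force: [1.1, 0.9, -1.8]
opening: 0.0594
gripper_force: 4.0
```

```bash
python3 -m pendant '[{"tx":0.055,"ty":0.005,"tz":0.049,"turn":0},{"tx":0.06,"ty":0.005,"tz":0.043,"turn":0},{"tx":0.064,"ty":0.005,"tz":0.037,"turn":0},{"tx":0.067,"ty":0.006,"tz":0.030,"turn":0}]'; python3 -m pendant '[{"tx":0.07,"ty":0.006,"tz":0.023,"turn":0},{"tx":0.071,"ty":0.006,"tz":0.016,"turn":0},{"tx":0.073,"ty":0.006,"tz":0.008,"turn":0},{"tx":0.074,"ty":0.006,"tz":0.003,"turn":0}]'; python3 -c "
from h import *
for n in('side','wrist'): cap(n,n+'_m.png')"
```

```text
time: 12.75
tool_pos: [0.5765, 0.0899, 0.1602]
ee_rot: [-3.138, -0.134, 0.001]
force: [-2.4, 2.1, 2.3]
opening: 0.0599
gripper_force: 4.0
time: 13.15
tool_pos: [0.6211, 0.0936, 0.1677]
ee_rot: [-3.138, -0.134, -0.003]
force: [-0.6, 3.4, 4.1]
opening: 0.0597
gripper_force: 4.0
```

```bash
python3 -m pendant '[{"tx":0.06,"ty":0.005,"tz":0.01,"turn":0},{"tx":0.06,"ty":0.005,"tz":0,"turn":0},{"tx":0.04,"ty":0.004,"tz":0,"turn":0},{"tx":0,"ty":0,"tz":0,"turn":0},{"tx":0,"ty":0,"tz":0,"turn":0}]'; python3 - <<'E'
from h import *
# side view: green lid blob extent now vs hinge; project expected lid corners for angles
b=cap('side','s5.png'); im=b['color'].astype(int)
m=((im[:,:,1]>im[:,:,0]*1.5)&(im[:,:,1]>im[:,:,2]*1.15)).astype('uint8'); m[:, :240]=0;m[:,385:]=0
ys,xs=np.nonzero(m);print(xs.min(),xs.max(),ys.min(),ys.max(),len(xs))
h=np.array([.616,.092,.09]);ox=np.array([.996,.086,0]);oy=np.array([-.086,.996,0])
for th in(0,1.2,1.4,1.57,1.75,1.9):
    e=h+.1*(-np.cos(th)*ox+np.sin(th)*np.array([0,0,1])); print(th,proj(b,e-.067*oy),proj(b,e+.067*oy))
print([ (int(x[0].min()),int(x[0].max()),r) for r in range(ys.min(),ys.max(),8) for x in [np.nonzero(m[r:r+1])[1:]] if len(x[0])])
E
```

```text
time: 13.75
tool_pos: [0.6429, 0.0942, 0.1673]
ee_rot: [3.137, 0.134, -0.004]
force: [0.2, -0.9, -4.9]
opening: 0.06
gripper_force: 4.0
240 384 35 399 2748
0 (np.float64(282.08501640446866), np.float64(180.63219855926724)) (np.float64(271.8921800621499), np.float64(151.9111143416211))
1.2 (np.float64(308.37957463561486), np.float64(143.28326465371123)) (np.float64(295.5099475213647), np.float64(116.71774685202091))
1.4 (np.float64(316.58263641781144), np.float64(140.26392640747537)) (np.float64(303.00586690188015), np.float64(113.97419631196013))
1.57 (np.float64(323.75144997352425), np.float64(138.85925191884536)) (np.float64(309.5814707299345), np.float64(112.74762505377379))
1.75 (np.float64(331.2530393185836), np.float64(138.58400985456456)) (np.float64(316.4897001356374), np.float64(112.59791953318984))
1.9 (np.float64(337.23652076118987), np.float64(139.30418553493092)) (np.float64(322.0235503407582), np.float64(113.37121461510787))
[(315, 315, 35), (319, 321, 115), (318, 323, 123), (317, 329, 131), (316, 332, 139), (315, 331, 147), (278, 330, 155), (278, 329, 163), (278, 328, 171), (278, 324, 179), (281, 323, 187), (283, 323, 195), (286, 312, 203), (318, 381, 371), (260, 380, 379), (248, 381, 387), (254, 384, 395)]
```

Side mask: the lid's near corner is at (332,139), which gives θ ≈ 1.75, past upright. I'll go a touch further, release, and rise straight up.

```bash
python3 -m pendant '[{"tx":0.05,"ty":0.004,"tz":-0.012,"turn":0},{"tx":0.03,"ty":0.003,"tz":-0.01,"turn":0},{"tx":0,"ty":0,"tz":0,"turn":0}]'; python3 -m pendant '[{"tx":0,"ty":0,"tz":0,"turn":0},{"tx":0,"ty":0,"tz":0,"turn":0},{"tx":0,"ty":0,"tz":0,"turn":0},{"tx":0,"ty":0,"tz":0,"turn":0},{"tx":0,"ty":0,"tz":0,"turn":0},{"tx":0,"ty":0,"tz":0.05,"turn":0},{"tx":0,"ty":0,"tz":0.1,"turn":0},{"tx":0,"ty":0,"tz":0.2,"turn":0}]' 1; python3 -m pendant '[{"tx":0,"ty":0,"tz":0.2,"turn":0},{"tx":-0.15,"ty":0,"tz":0.1,"turn":0},{"tx":-0.25,"ty":0,"tz":0,"turn":0},{"tx":-0.3,"ty":0,"tz":0,"turn":0},{"tx":-0.3,"ty":0,"tz":0,"turn":0},{"tx":-0.3,"ty":0,"tz":0,"turn":0},{"tx":0,"ty":0,"tz":0,"turn":0},{"tx":0,"ty":0,"tz":0,"turn":0}]'; python3 - <<'E'
from h import *
import pickle
b=cap('side','s6.png'); im=b['color'].astype(int)
m=((im[:,:,1]>im[:,:,0]*1.5)&(im[:,:,1]>im[:,:,2]*1.15)).astype('uint8')
for r in range(107,210,6):
    x=np.nonzero(m[r,265:360])[0]+265
    if len(x): print(r,x.min(),x.max(),end='; ')
# scene change against the start in the side view
s0=pickle.load(open('side0.pkl','rb'))['color'].astype(int); s2=cv2.imread('pics/side2.png')[:,:,::-1].astype(int)
for n,ref in(('start',s0),('aftercream',s2)):
    d=(np.abs(im-ref).max(2)>35).astype('uint8'); d=cv2.morphologyEx(d,cv2.MORPH_OPEN,np.ones((3,3)))
    k,_,st,_=cv2.connectedComponentsWithStats(d); print('\n',n,[list(map(int,q)) for q in st[1:] if q[4]>15])
E
```

```text
time: 14.1
tool_pos: [0.656, 0.096, 0.165]
ee_rot: [3.138, 0.134, 0.001]
force: [0.1, -0.6, -3.4]
opening: 0.0601
gripper_force: 4.0
time: 14.9
tool_pos: [0.6538, 0.0961, 0.2164]
ee_rot: [3.139, 0.134, -0.008]
force: [-0.4, 0.7, -0.5]
opening: 0.0938
gripper_force: 0.0
time: 15.7
tool_pos: [0.4602, 0.0963, 0.264]
ee_rot: [3.139, 0.135, 0.005]
force: [-0.4, -0.0, -0.6]
opening: 0.094
gripper_force: 0.0
119 326 330; 125 323 333; 131 322 337; 137 319 341; 143 317 340; 149 301 337; 155 278 335; 161 277 333; 167 278 330; 173 278 328; 179 279 324; 185 280 324; 191 282 324; 197 284 323; 203 286 311; 
 start [[17, 0, 47, 102, 1498], [46, 0, 82, 98, 4412], [222, 0, 44, 40, 1128], [0, 5, 20, 63, 406], [259, 42, 4, 6, 21], [239, 54, 14, 23, 147], [16, 72, 10, 14, 82], [80, 88, 17, 12, 118], [207, 90, 18, 45, 470], [70, 104, 74, 103, 4238], [28, 108, 45, 22, 483], [269, 114, 74, 64, 1890], [37, 132, 8, 5, 34], [23, 134, 13, 11, 64], [55, 134, 25, 21, 237], [273, 145, 39, 12, 152], [138, 146, 22, 53, 421], [0, 161, 60, 71, 2878], [258, 165, 11, 12, 103], [275, 172, 3, 8, 24], [298, 198, 75, 76, 2657], [317, 205, 10, 24, 122], [63, 206, 17, 20, 173], [64, 209, 50, 111, 2770], [0, 229, 55, 171, 5795], [268, 237, 11, 18, 185], [285, 239, 11, 21, 222]]

 aftercream [[17, 0, 47, 102, 1425], [36, 0, 4, 6, 19], [63, 0, 57, 188, 4320], [222, 0, 44, 40, 1127], [310, 0, 56, 174, 4930], [0, 9, 17, 58, 351], [74, 48, 15, 16, 163], [239, 54, 14, 23, 146], [76, 69, 11, 13, 97], [16, 72, 7, 14, 64], [207, 90, 7, 4, 26], [221, 93, 20, 44, 478], [207, 98, 11, 8, 65], [28, 108, 45, 22, 456], [75, 108, 5, 10, 39], [207, 113, 18, 22, 175], [344, 120, 21, 12, 192], [76, 125, 7, 6, 26], [39, 133, 5, 4, 18], [24, 135, 11, 10, 53], [75, 140, 55, 53, 903], [273, 145, 39, 13, 160], [243, 154, 27, 25, 414], [280, 155, 43, 24, 699], [273, 164, 8, 7, 38], [275, 172, 3, 8, 24], [11, 186, 59, 46, 1504], [0, 188, 6, 8, 35], [0, 217, 5, 7, 23]]
```

```bash
python3 -c "
from cell import ctrl
print(ctrl.hand_in())"
```

```text
the job is handed in; nothing more can be done
None
```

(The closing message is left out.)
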